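# Hook the tile tamper onto the sprung balancer

### The job

Hang the tile tamper on the overhead balancer: draw the sprung hook down by its side handle, feel how high the tamper's eye has been screwed, pass the hook through the eye while the tamper stands in its rest tray, then ease the hook all the way back up so that the tamper hangs from it, upright, still and let go of. Never let the hook snap back up, do not knock the tamper over, and leave the cardboard tile box, the jar and the brush where they are.

Things in the scene. Friction and masses are not known exactly. Their poses are not given: they have to be found in the camera images.
- gantry: Fixed grey track frame: two posts 30 mm square at x = 50, y = -370 and +370 mm of its own frame carry a track bar at x = 50 mm, 455 to 490 mm high, 30 mm deep. Origin on the bench below the middle of the hook's line of travel; own y runs along the track, z up, -x towards the robot. Place and yaw (up to 0.12 rad) vary.
- trolley: Trolley running freely (1 N friction) along the track, 190 mm either way of the middle; axes parallel to the gantry's. Carries a white upright spring barrel, 56 mm across, 370 to 540 mm above the bench; origin on its axis at its lower end. The sprung rod with the hook slides vertically out of it; it cannot turn or sway and moves sideways only with the trolley.
- hook (a joint): How far the hook is drawn down, m: 0 fully retracted (start), at most 0.19. A spring pulls it up with about 8 N net at 0, growing by 40 N/m (about 14 N net at 0.15). It flies up if let go while drawn down.
- hook_seat (a point): The hook's seat, right below the rod: lowest point of the centre line of its 7 mm round steel bar, 250 mm above the bench when retracted. Axes parallel to the gantry's. The hook is a J in the vertical plane along the track: shank 14 mm to own -y of the seat, joining the rod 50 mm above the seat; the tip and open mouth face own +y.
- hook_tip (a point): Centre of the round end (radius 3.5 mm) of the hook's upturned tip, 30 mm to own +y of the seat and 13 mm above it.
- pull_handle (a point): Middle of the black rubber sleeve (18 mm round, 75 mm long) of the hook's level pull handle, a bar along own x that sticks out 150 mm from the rod towards the robot (own -x) and ends in a 26 mm ball. The point is 105 mm to own -x of the seat and 70 mm above it and moves rigidly with the hook. Pinch it firmly (40 N).
- rest: Fixed shallow wooden tray, 150 x 130 x 16 mm, rim 6 mm thick, floor about 6 mm above the bench, standing under the track line (within 2 mm across it). Origin at its underside's centre.
- tamper: Loose tile tamper, 0.35 to 0.65 kg, standing in the tray: aluminium sole 120 x 96 x 12 mm, grey body 88 x 60 mm up to 52 mm above the underside, steel boss 28 mm wide up to 62 mm, and a steel eye bolt screwed into the boss. Origin at the centre of its underside; own y along the track within 0.12 rad.
- boss_top (a point): Centre of the boss's top, 62 mm above the underside. Over it stands the eye: a ring 40 mm outside, 26 mm inside (7 mm bar), hole along own y. Its height is set differently each time and NOT reported: ring centre 22 to 77 mm above this point (ring top 42 to 97 mm). It stays put under 25 N. The hook's end takes 20 of the hole's 26 mm, so feel for the ring's top with the hook, or look.
- tilebox: Cardboard box with dark tiles, 200 x 160 x 50 mm, bystander. Origin at its underside's centre.
- jar: Clear jar, 68 mm across, 100 mm tall, bystander. Origin at its underside's centre.
- brush: Paint brush lying on the bench, bystander. Origin near its middle, along own x.
Mind the look-alikes: they are no part of the job. Of the things shaped like the tamper, the aluminium one is meant.

How it is judged:
By the outcome, as a careful person would: the job done as asked, in the order asked, and still so for the second after the job is handed in, with the robot touching nothing.
It also fails if it takes over 59 s, if anything falls off the work surface, if the arm or the gripper's body presses on something with over 40 N, if the wrist force passes 120 N, or if a joint passes its speed limit or range.

### The arm

A 6-joint arm with a two-finger parallel gripper is mounted at the origin on the work surface. World frame = base frame: x ahead of the robot, y to its left, z up, the work surface at z = 0. Lengths are in mm, angles in rad, forces in N, time in s.
With the tool pointing down it reaches from about 375 to 975 mm from the base axis. Payload 3.8 kg.
Tool frame: the origin (TCP) lies at the very end of the fingers, on their centre line; the grasp point (between the pads) lies 19 mm behind it; z points along the fingers, y is the line along which they close (so a half turn about z gives the same grasp; the last joint's range is limited). The gripper opens to 88 mm and grips with 3 to 60 N. Pads are 18 mm wide; open, the fingers measure 123 mm over their backs; the gripper's body (75 mm by 187 mm) begins 45 mm behind the grasp point.
Start: joints at [1.267, 0.264, 1.604, -0, 1.274, -0.037], TCP at [177.959, 651.113, 238.706] pointing down, gripper open.
Joint ranges: [-2.63, 2.63], [-0.94, 2.18], [0.31, 2.57], [-1.31, 4.45], [0, 2.66], [-2.55, 2.55]. Speed limits (rad/s): [2.57, 2.57, 3.14, 3.14, 3.14, 3.14].

### API

Orientations are given as a rotation vector (axis times angle).
In Python, from rig import get_state, grab_frame, camera_model, close_job gives the robot as it stands.
- The arm moves only by the tool jog_arm, never from a script. Its argument "steps" is a list of rows, each an object of numbers: "x", "y", "z": the shift along the tool's x, y, z as a fraction of full scale; "wx", "wy", "wz": the turn, a rotation vector about the tool's x, y, z as a fraction of full scale; "jaw": the opening, from 0 (shut) to 1 (fully open). A call has 1 to 12 rows; each row is the pose to reach, as a shift and turn from the pose commanded when the call began, along the tool's axes at that moment; what a row does not reach only later rows make up. Full scale, the value 1, is 25 cm for a shift and 0.5 rad for a turn. A row lasts 1/10 s, in which the tool goes at most 50 mm and 8.59 degrees, less where a joint would pass 70% of its speed; a pose out of reach is approached as far as the arm can. A call with a number of a shift or a turn outside -1 to 1 is refused whole. A call with a gripper value outside its range is refused whole. The fingers move at their own pace and stop on an object; the grip force is fixed at half the most. Time passes only in rows, so rows that repeat a pose let the fingers close. It gives the time, the measured TCP pose, the force, the opening and the grip force at its end, in the units of the state.
- get_state(): the state, without advancing time (a new reading comes with each control period).
- grab_frame(name): name is "scene" or "top" or "wrist"; returns the picture (384x512x3 uint8, blue, green, red); there is no depth.
- camera_model(name): a dict with "fx", "fy", "cx", "cy" (pixels), "dist_coeffs" ([k1, k2, p1, p2, k3] as OpenCV has them; the pictures are not rectified), "pose" (4x4, takes a point from camera to world coordinates); the wrist camera has in their place "tool_from_camera" (4x4, takes a point from camera to tool coordinates, whose origin is the TCP and whose axes are the flange's). Camera axes: x right, y up, looking along -z (the intrinsics and any distortion apply to the point x, -y, -z); pixel columns grow to the right and rows downward; lengths in mm; the calibration is good to about 2 mm. A picture is of the moment at which its call begins: read the wrist's pose just before it. camera_model takes no time and is no camera call.
- close_job(): hands the job in; it is judged then, once.
The state is a dict: "time": time; "joints": joint angles; "qd": joint speeds; "effort": joint torques, N m; "tcp_pos": TCP position; "eef_rot": TCP orientation; "contact_force": force on the tool from outside, world axes, zero at the start; "torque": the same for the moment, N m; "finger_gap": finger opening in mm; "grip_force": force on a finger pad.
Only numpy, scipy, OpenCV 4.12 (cv2) and the standard library are available. Lean on these libraries where they do the work, as an engineer would, in place of code of your own. Each camera call takes 0.05 s, during which the arm holds its last target. There are 200 camera calls.

## Working session

There is one attempt and no reset: what is moved stays moved. The work goes in short steps, Python scripts to look and compute and a tool call to move; the robot and the scene stay as the last step left them, time stands still between calls to the robot, and variables do not carry over. Pictures are saved under pics/ and viewed, at most 10 in all, crops included, and the job is handed in when it is done.

Besides the shell and the picture viewer there is one more tool, called after "Call:" as name([rows], argument=value, ...), one row to a line, values as JSON. jog_arm: Moves the arm, as the interface text tells. Shift numbers are shares of 25 cm and turn numbers shares of 0.5 rad, none past 1 either way. Its arguments: {"type":"object","properties":{"steps":{"type":"array"}},"required":["steps"]}

```bash
mkdir -p pics; ls
cat > h.py <<'E'
import numpy as np,cv2
from rig import get_state,grab_frame,camera_model
from scipy.spatial.transform import Rotation as R
def cam(name,st=None):
    m=camera_model(name)
    if name=='wrist':
        T=np.eye(4);T[:3,:3]=R.from_rotvec(st['eef_rot']).as_matrix();T[:3,3]=st['tcp_pos'];P=T@np.array(m['tool_from_camera'])
    else:P=np.array(m['pose'])
    K=np.array([[m['fx'],0,m['cx']],[0,m['fy'],m['cy']],[0,0,1.]]);return K,np.array(m['dist_coeffs'],float),P
def ray(c,uv):
    K,d,P=c;p=cv2.undistortPoints(np.array([[uv]],float),K,d)[0,0]
    return P[:3,3],P[:3,:3]@np.array([p[0],-p[1],-1])
def atz(c,uv,z):
    o,r=ray(c,uv);return o+r*(z-o[2])/r[2]
def tri(c1,a,c2,b):
    o1,r1=ray(c1,a);o2,r2=ray(c2,b);s=np.linalg.lstsq(np.c_[r1,-r2],o2-o1,rcond=None)[0]
    p,q=o1+s[0]*r1,o2+s[1]*r2;return (p+q)/2,np.linalg.norm(p-q)
def proj(c,X):
    K,d,P=c;q=(np.atleast_2d(X)-P[:3,3])@P[:3,:3];q=q*[1,-1,-1]
    return cv2.projectPoints(q,np.zeros(3),np.zeros(3),K,d)[0][:,0]
E
python3 - <<'E'
from h import *
a=grab_frame('scene');b=grab_frame('top')
cv2.imwrite('pics/s.png',a);cv2.imwrite('pics/t.png',b)
st=get_state();print(st['eef_rot'],st['tcp_pos'],st['finger_gap'])
for n in('scene','top'):print(cam(n)[2].round(2),camera_model(n)['fx'])
E
```

```text
pics
[-0.41775918 -3.11335533  0.00312551] [177.75467255 650.51007249 237.50825705] 87.74586030274257
[[-1.50000e-01 -8.20000e-01  5.60000e-01  1.42678e+03]
 [ 9.90000e-01 -1.30000e-01  7.00000e-02  6.37900e+01]
 [ 1.00000e-02  5.60000e-01  8.30000e-01  1.43115e+03]
 [ 0.00000e+00  0.00000e+00  0.00000e+00  1.00000e+00]] 477.66087157317725
[[ 2.0000e-02  9.9000e-01 -1.6000e-01  3.9388e+02]
 [-1.0000e+00  2.0000e-02  1.0000e-02 -2.8150e+01]
 [ 2.0000e-02  1.6000e-01  9.9000e-01  1.4368e+03]
 [ 0.0000e+00  0.0000e+00  0.0000e+00  1.0000e+00]] 437.0588935076069
```

```bash
python3 -c "
import cv2
for n in 'st':cv2.imwrite(f'pics/{n}2.png',cv2.resize(cv2.imread(f'pics/{n}.png'),(800,600),interpolation=cv2.INTER_CUBIC))"
```

```text
(no output)
```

View pics/s2.png

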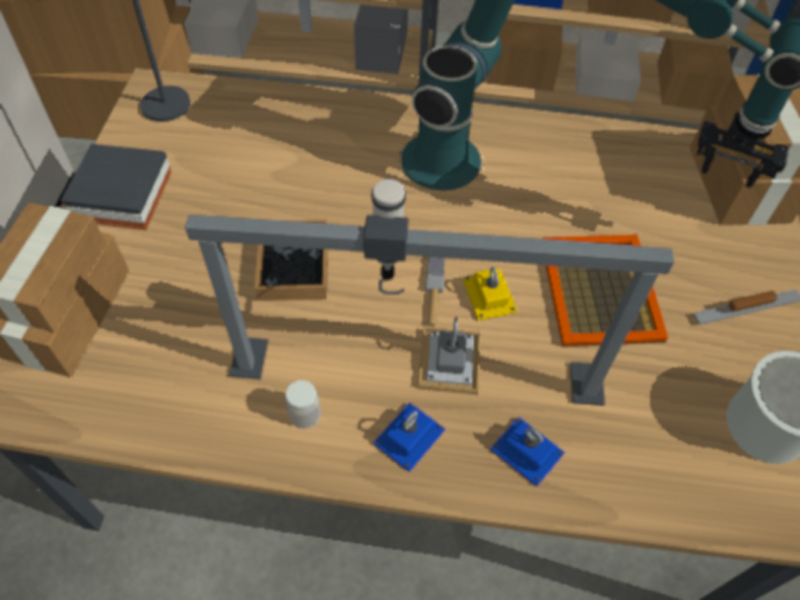

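View pics/t2.png

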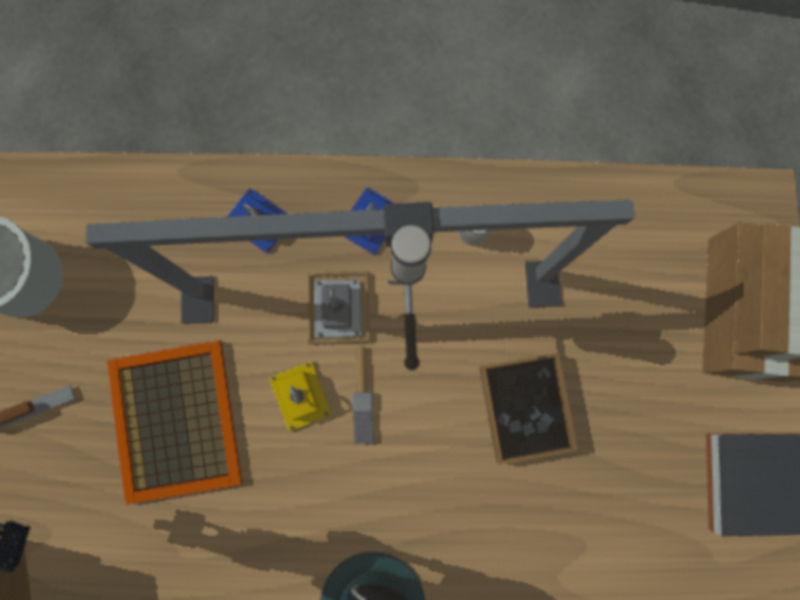

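Candidates at 800×600: grey aluminium tamper in tray (scene 451,355; top 337,305), two blue ones (scene 410,435 and 527,450) and one yellow (scene 490,292). The aluminium one standing in the wooden tray fits; confirming in an enlarged crop, which also measures the hook and handle.

```bash
python3 -c "
import cv2,numpy as np
s=cv2.imread('pics/s.png')[110:260,225:325];t=cv2.imread('pics/t.png')[125:275,190:290]
f=lambda a:cv2.resize(a,(400,600),interpolation=cv2.INTER_CUBIC)
cv2.imwrite('pics/c.png',np.hstack([f(s),f(t)]))"
```

```text
(no output)
```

View pics/c.png

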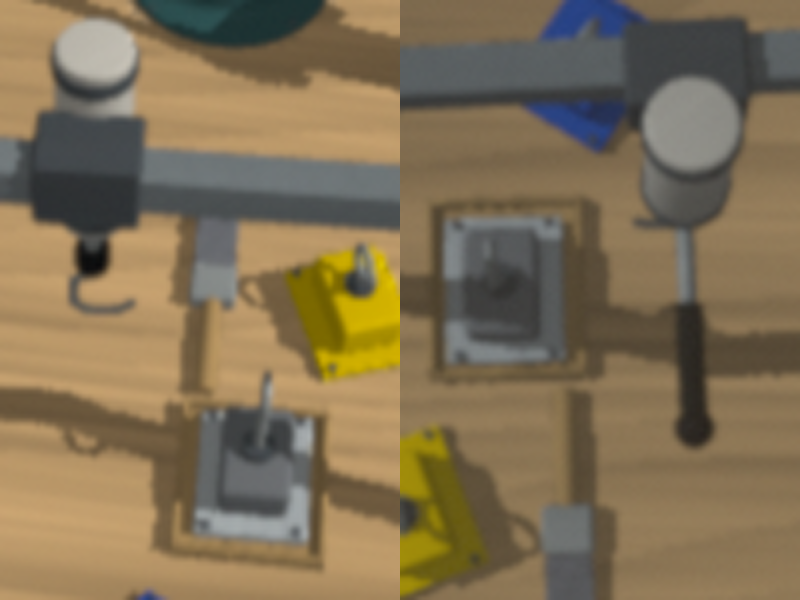

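The crop confirms the aluminium tamper in its wooden tray (scene crop 255,460; top crop 500,290), with a tall ring edge-on. The hook opens towards +y, and the ball end of the handle is at top crop (693,428).

Run:
```python
from h import *
S=cam('scene');T=cam('top')
s=lambda x,y:(225+x/4-.4,110+y/4-.4);t=lambda x,y:(190+(x-400)/4-.4,125+y/4-.4)
p=lambda n,v:print(n,np.round(v,1))
p('ball',atz(T,t(693,428),320));p('sleeve start',atz(T,t(688,305),329));p('tipT',atz(T,t(637,222),263));p('tipS',atz(S,s(132,303),263))
p('barrel T',atz(T,t(691,125),540));p('barrel S',atz(S,s(97,50),540))
for q in[(435,205),(585,198),(600,372),(433,378)]:p('trayT',atz(T,t(*q),16))
for q in[(180,405),(325,415),(322,567),(172,548)]:p('trayS',atz(S,s(*q),16))
print('ringtop',tri(S,s(267,375),T,t(488,240)))
p('boss S',atz(S,s(260,442),68));p('boss T',atz(T,t(502,283),68))
p('yel eye T',atz(T,t(408,515),70));p('yelS',atz(S,s(360,285),70))
p('yel top S',atz(S,s(362,247),110))
# bar ends (800 scale) in top, mid-depth at z=490
for q in[(90,235),(632,209)]:p('bar',atz(T,(q[0]*.64,q[1]*.64),490))
for q in[(190,222),(667,255)]:p('barS',atz(S,(q[0]*.64,q[1]*.64),490))
```

```text
ball [470.4 -60.1 320. ]
sleeve start [548.3 -55.4 329. ]
tipT [614.  -21.2 263. ]
tipS [616.1 -21.  263. ]
barrel T [614.6 -50.2 540. ]
barrel S [620.3 -49.3 540. ]
trayT [671.2 147.7  16. ]
trayT [679.6  23.7  16. ]
trayT [535.3   7.8  16. ]
trayT [527.6 143.7  16. ]
trayS [545.5  17.4  16. ]
trayS [536.3 143.5  16. ]
trayS [684.1 153.4  16. ]
trayS [685.4  28.3  16. ]
ringtop (array([613.1033801 ,  86.76601316, 184.95430352]), np.float64(0.9026694014428213))
boss S [603.6  89.3  68. ]
boss T [599.2  85.7  68. ]
yel eye T [415.6 152.6  70. ]
yelS [432.1 159.9  70. ]
yel top S [420.8 156.  110. ]
bar [631.  410.8 490. ]
bar [ 686.8 -375.3  490. ]
barS [ 693.1 -369.   490. ]
barS [639.5 409.2 490. ]
```

```bash
cat >> h.py <<'E'
YAW=0.069
GX=np.array([np.cos(YAW),np.sin(YAW),0]);GY=np.array([-np.sin(YAW),np.cos(YAW),0])
def Rt(tilt):
    z=np.sin(tilt)*GX+np.array([0,0,-np.cos(tilt)]);return np.c_[np.cross(GY,z),GY,z]
def plan(tgts,R0=None,p0=None):
    "tgts: list of (TCP pos, R); prints fractions for a call starting at R0,p0"
    st=get_state()
    if R0 is None:R0,p0=R.from_rotvec(st['eef_rot']).as_matrix(),np.array(st['tcp_pos'])
    for p,M in tgts:
        d=R0.T@(np.array(p)-p0)/250;w=R.from_matrix(R0.T@M).as_rotvec()/.5
        print(d.round(3),w.round(3))
E
python3 - <<'E'
from h import *
st=get_state();A=R.from_rotvec(st['eef_rot']).as_matrix();p=np.array(st['tcp_pos'])
M=Rt(.35);D=R.from_matrix(A.T@M).as_rotvec()
print(D)
h=np.array([512,-57,320.]);pre=h+(19-110)*M[:,2];print(pre)
w=[(p,A)]
for i,q in enumerate([(250,480,390),(340,270,410),(430,70,410),pre]):
    B=A@R.from_rotvec(D*(i+1)/4).as_matrix()
    plan([(np.array(q),B)],w[-1][1],w[-1][0]);w.append((np.array(q,float),B))
E
```

```text
[-0.06072483 -0.34709496 -0.33198102]
[480.87055046 -59.15134729 405.48291687]
[-0.459 -0.583 -0.609] [-0.03  -0.174 -0.166]
[-0.513 -0.76  -0.043] [-0.03  -0.174 -0.166]
[-0.432 -0.76   0.066] [-0.03  -0.174 -0.166]
[-0.201 -0.514  0.067] [-0.03  -0.174 -0.166]
```

Call:
jog_arm([
  {"x":-0.46,"y":-0.58,"z":-0.61,"wx":-0.03,"wy":-0.174,"wz":-0.166,"jaw":1},
  {"x":-0.46,"y":-0.58,"z":-0.61,"wx":-0.03,"wy":-0.174,"wz":-0.166,"jaw":1},
  {"x":-0.46,"y":-0.58,"z":-0.61,"wx":-0.03,"wy":-0.174,"wz":-0.166,"jaw":1},
  {"x":-0.46,"y":-0.58,"z":-0.61,"wx":-0.03,"wy":-0.174,"wz":-0.166,"jaw":1},
  {"x":-0.46,"y":-0.58,"z":-0.61,"wx":-0.03,"wy":-0.174,"wz":-0.166,"jaw":1},
])

```text
time: 0.6
tcp_pos: [251.1, 479.2, 392.9]
eef_rot: [0.28, 3.04, 0.006]
contact_force: [-0.4, -0.1, -0.0]
finger_gap: 88.1
grip_force: 0.0
```

Call:
jog_arm([
  {"x":-0.51,"y":-0.76,"z":-0.04,"wx":-0.03,"wy":-0.174,"wz":-0.166,"jaw":1},
  {"x":-0.51,"y":-0.76,"z":-0.04,"wx":-0.03,"wy":-0.174,"wz":-0.166,"jaw":1},
  {"x":-0.51,"y":-0.76,"z":-0.04,"wx":-0.03,"wy":-0.174,"wz":-0.166,"jaw":1},
  {"x":-0.51,"y":-0.76,"z":-0.04,"wx":-0.03,"wy":-0.174,"wz":-0.166,"jaw":1},
  {"x":-0.51,"y":-0.76,"z":-0.04,"wx":-0.03,"wy":-0.174,"wz":-0.166,"jaw":1},
])

```text
time: 1.1
tcp_pos: [340.3, 268.1, 410.4]
eef_rot: [0.151, 2.961, 0.009]
contact_force: [0.4, 0.1, -0.1]
finger_gap: 87.9
grip_force: 0.0
```

Call:
jog_arm([
  {"x":-0.43,"y":-0.76,"z":0.07,"wx":-0.03,"wy":-0.174,"wz":-0.166,"jaw":1},
  {"x":-0.43,"y":-0.76,"z":0.07,"wx":-0.03,"wy":-0.174,"wz":-0.166,"jaw":1},
  {"x":-0.43,"y":-0.76,"z":0.07,"wx":-0.03,"wy":-0.174,"wz":-0.166,"jaw":1},
  {"x":-0.43,"y":-0.76,"z":0.07,"wx":-0.03,"wy":-0.174,"wz":-0.166,"jaw":1},
  {"x":-0.43,"y":-0.76,"z":0.07,"wx":-0.03,"wy":-0.174,"wz":-0.166,"jaw":1},
])

```text
time: 1.6
tcp_pos: [430.1, 67.0, 408.4]
eef_rot: [0.03, 2.877, 0.011]
contact_force: [-0.4, 1.2, -0.4]
finger_gap: 88.1
grip_force: 0.0
```

Call:
jog_arm([
  {"x":-0.2,"y":-0.51,"z":0.07,"wx":-0.03,"wy":-0.174,"wz":-0.166,"jaw":1},
  {"x":-0.2,"y":-0.51,"z":0.07,"wx":-0.03,"wy":-0.174,"wz":-0.166,"jaw":1},
  {"x":-0.2,"y":-0.51,"z":0.07,"wx":-0.03,"wy":-0.174,"wz":-0.166,"jaw":1},
  {"x":-0.2,"y":-0.51,"z":0.07,"wx":-0.03,"wy":-0.174,"wz":-0.166,"jaw":1},
  {"x":-0.2,"y":-0.51,"z":0.07,"wx":-0.03,"wy":-0.174,"wz":-0.166,"jaw":1},
])

```text
time: 2.1
tcp_pos: [480.2, -58.2, 402.5]
eef_rot: [-0.091, 2.791, 0.019]
contact_force: [0.3, 0.1, 0.7]
finger_gap: 88.2
grip_force: 0.0
```

Run:
```python
from h import *
st=get_state();print(st['time'],st['joints'],st['contact_force'])
im=grab_frame('wrist');cv2.imwrite('pics/w1.png',im)
M=Rt(.35);h=np.array([512,-57,320.])
print(st['tcp_pos'],R.from_matrix(R.from_rotvec(st['eef_rot']).as_matrix().T@M).as_rotvec())
c=cam('wrist',st)
print('sleeve mid, start, ball, seat',proj(c,[h,h+37*GX,h-45*GX,h+105*GX-[0,0,70]]))
plan([(h+19*M[:,2],M)])
```

```text
2.1 [-0.2480499  -0.3950552   1.9672183   0.11408813  1.23834251 -1.90329117] [0.26303574 0.09393121 0.66633325]
[480.18468523 -58.15605952 402.48692741] [ 0.00089474 -0.00050424 -0.00395061]
sleeve mid, start, ball, seat [[248.51461805 201.44744222]
 [248.91194494 229.61296966]
 [247.92388064 159.22593709]
 [249.61976165 226.91533813]]
[-0.006 -0.009  0.431] [ 0.003  0.    -0.003]
```

View pics/w1.png

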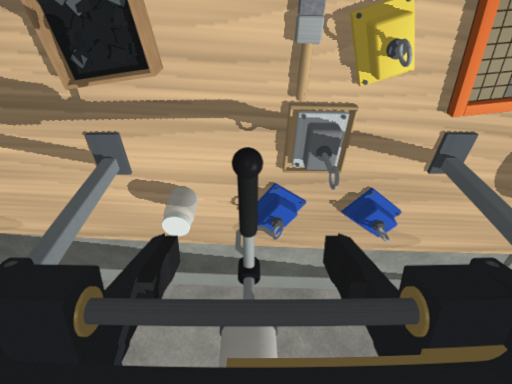

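The wrist view puts the ball at (247,160) and the sleeve at (248,170–235), as predicted. Now I grasp it.

Call:
jog_arm([
  {"x":-0.006,"y":-0.009,"z":0.15,"jaw":1},
  {"x":-0.006,"y":-0.009,"z":0.3,"jaw":1},
  {"x":-0.006,"y":-0.009,"z":0.4,"jaw":1},
  {"x":-0.006,"y":-0.009,"z":0.43,"jaw":1},
  {"x":-0.006,"y":-0.009,"z":0.43,"jaw":0},
  {"x":-0.006,"y":-0.009,"z":0.43,"jaw":0},
  {"x":-0.006,"y":-0.009,"z":0.43,"jaw":0},
  {"x":-0.006,"y":-0.009,"z":0.43,"jaw":0},
  {"x":-0.006,"y":-0.009,"z":0.43,"jaw":0},
  {"x":-0.006,"y":-0.009,"z":0.43,"jaw":0},
])

```text
invalid input
```

Run:
```python
from h import *
st=get_state();print(st['time'],st['contact_force'],st['torque'],st['grip_force'],st['finger_gap'])
p=np.array(st['tcp_pos']);M=Rt(.35)
print(p, 'grasp',p-19*M[:,2])
# ring estimate from wrist view
c=cam('wrist',st)
im=grab_frame('wrist');cv2.imwrite('pics/w2.png',im)
d=lambda *v:(M.T@np.array(v,float)/250).round(4)
print('down10',d(0,0,-10),'GY10',(M.T@GY*10/250).round(4),'GX1',(M.T@GX/250).round(4))
```

```text
2.15 [-0.05144659 -0.45396713 -0.05808043] [0.00912436 0.23377058 0.05115814] 0.0 88.46107479252596
[480.18353198 -57.03621868 402.88510134] grasp [473.68397658 -57.48540108 420.73318288]
down10 [0.0137 0.     0.0376] GY10 [ 0.    0.04 -0.  ] GX1 [-0.0038  0.      0.0014]
```

View pics/w2.png

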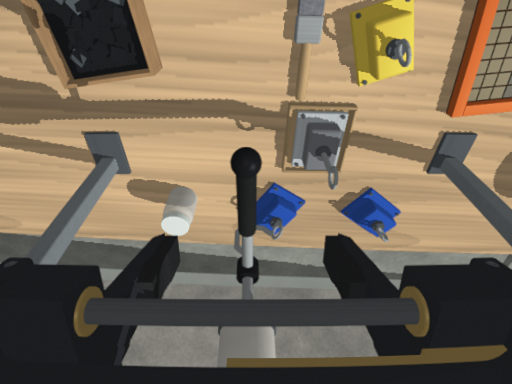

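The call was refused and nothing moved. Perhaps each row needs every key, so I'll resend with all of them.

Call:
jog_arm([
  {"x":-0.006,"y":-0.009,"z":0.15,"wx":0,"wy":0,"wz":0,"jaw":1},
  {"x":-0.006,"y":-0.009,"z":0.3,"wx":0,"wy":0,"wz":0,"jaw":1},
  {"x":-0.006,"y":-0.009,"z":0.4,"wx":0,"wy":0,"wz":0,"jaw":1},
  {"x":-0.006,"y":-0.009,"z":0.43,"wx":0,"wy":0,"wz":0,"jaw":1},
  {"x":-0.006,"y":-0.009,"z":0.43,"wx":0,"wy":0,"wz":0,"jaw":0},
  {"x":-0.006,"y":-0.009,"z":0.43,"wx":0,"wy":0,"wz":0,"jaw":0},
  {"x":-0.006,"y":-0.009,"z":0.43,"wx":0,"wy":0,"wz":0,"jaw":0},
  {"x":-0.006,"y":-0.009,"z":0.43,"wx":0,"wy":0,"wz":0,"jaw":0},
  {"x":-0.006,"y":-0.009,"z":0.43,"wx":0,"wy":0,"wz":0,"jaw":0},
  {"x":-0.006,"y":-0.009,"z":0.43,"wx":0,"wy":0,"wz":0,"jaw":0},
])

```text
time: 3.2
tcp_pos: [519.1, -56.9, 303.7]
eef_rot: [-0.095, 2.788, 0.018]
contact_force: [0.0, 0.4, -0.1]
finger_gap: 42.3
grip_force: 0.0
```

Run:
```python
from h import *
st=get_state();print(st['time'],st['contact_force'],st['torque'],st['grip_force'],st['finger_gap'])
p=np.array(st['tcp_pos']);M=Rt(.35);g=p-19*M[:,2]
print(p,'grasp',g,'seat',g+105*GX-[0,0,70])
```

```text
3.2 [ 0.01012223  0.42391142 -0.06358273] [-0.01322836  0.1864174  -0.04159083] 0.0 42.26394638134656
[519.14057298 -56.85208776 303.6765968 ] grasp [512.64101759 -57.30127016 321.52467835] seat [617.39116424 -50.0620177  251.52467835]
```

Still closing.

Call:
jog_arm([
  {"x":0,"y":0,"z":0,"wx":0,"wy":0,"wz":0,"jaw":0},
  {"x":0,"y":0,"z":0,"wx":0,"wy":0,"wz":0,"jaw":0},
  {"x":0,"y":0,"z":0,"wx":0,"wy":0,"wz":0,"jaw":0},
  {"x":0,"y":0,"z":0,"wx":0,"wy":0,"wz":0,"jaw":0},
  {"x":0,"y":0,"z":0,"wx":0,"wy":0,"wz":0,"jaw":0},
  {"x":0,"y":0,"z":0,"wx":0,"wy":0,"wz":0,"jaw":0},
  {"x":0,"y":0,"z":0,"wx":0,"wy":0,"wz":0,"jaw":0},
])

```text
time: 3.9
tcp_pos: [519.0, -56.7, 302.9]
eef_rot: [-0.096, 2.789, 0.018]
contact_force: [0.2, -1.2, -0.9]
finger_gap: 16.7
grip_force: 30.0
```

Call:
jog_arm([
  {"x":0.014,"y":0,"z":0.038,"wx":0,"wy":0,"wz":0,"jaw":0},
  {"x":0.028,"y":0,"z":0.075,"wx":0,"wy":0,"wz":0,"jaw":0},
  {"x":0.041,"y":0.02,"z":0.113,"wx":0,"wy":0,"wz":0,"jaw":0},
  {"x":0.055,"y":0.06,"z":0.15,"wx":0,"wy":0,"wz":0,"jaw":0},
  {"x":0.055,"y":0.12,"z":0.15,"wx":0,"wy":0,"wz":0,"jaw":0},
  {"x":0.055,"y":0.19,"z":0.15,"wx":0,"wy":0,"wz":0,"jaw":0},
  {"x":0.055,"y":0.27,"z":0.15,"wx":0,"wy":0,"wz":0,"jaw":0},
  {"x":0.055,"y":0.35,"z":0.15,"wx":0,"wy":0,"wz":0,"jaw":0},
  {"x":0.055,"y":0.43,"z":0.15,"wx":0,"wy":0,"wz":0,"jaw":0},
  {"x":0.055,"y":0.5,"z":0.15,"wx":0,"wy":0,"wz":0,"jaw":0},
  {"x":0.055,"y":0.54,"z":0.15,"wx":0,"wy":0,"wz":0,"jaw":0},
  {"x":0.055,"y":0.55,"z":0.15,"wx":0,"wy":0,"wz":0,"jaw":0},
])

```text
time: 5.1
tcp_pos: [509.8, 82.0, 265.5]
eef_rot: [-0.098, 2.787, 0.02]
contact_force: [-7.2, -1.5, 8.6]
finger_gap: 16.3
grip_force: 30.0
```

Run:
```python
from h import *
st=get_state();print(st['contact_force'],st['torque'],st['grip_force'])
p=np.array(st['tcp_pos']);M=Rt(.35);g=p-19*M[:,2]
print(p,'seat',g+105*GX-[0,0,71])
f=[]
for n,(x,y,w,h) in(('scene',(250,120,100,130)),('top',(180,130,100,130))):
    im=grab_frame(n);cv2.imwrite(f'pics/{n}3.png',im);f.append(cv2.resize(im[y:y+h,x:x+w],(400,520),interpolation=cv2.INTER_CUBIC))
cv2.imwrite('pics/c3.png',np.hstack(f))
```

```text
[-7.19549188 -1.45457112  8.62173215] [-0.19833911  0.63657037 -0.06683437] 29.988678842782974
[509.75261362  81.97672083 265.48941641] seat [608.00320487  88.76679089 212.33749795]
```

View pics/c3.png

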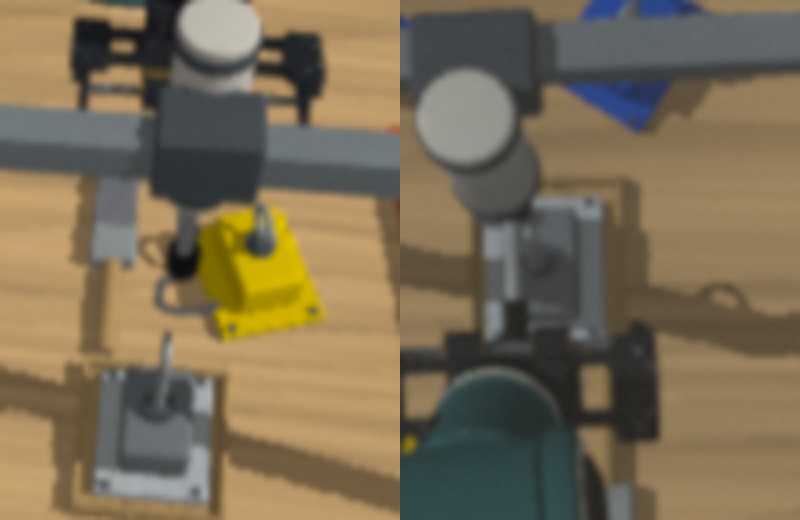

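Run:
```python
from h import *
S=cam('scene')
def c(X):return ((proj(S,X)-[250,120])*4+1.5).round(0)
seat=np.array([608,88.8,212.])
print('seat,tip,shank',c([seat-[0,0,3.5],seat+30*GY+[0,0,13],seat-14*GY+[0,0,14]]))
for y in(80,84,88,92):print(y,c([(606,y,z) for z in(68,145,165)]).tolist())
```

```text
seat,tip,shank [[173. 313.]
 [215. 304.]
 [157. 299.]]
80 [[149.0, 403.0], [156.0, 354.0], [158.0, 340.0]]
84 [[153.0, 404.0], [161.0, 354.0], [163.0, 341.0]]
88 [[158.0, 404.0], [166.0, 355.0], [168.0, 341.0]]
92 [[163.0, 405.0], [171.0, 355.0], [173.0, 342.0]]
```

Call:
jog_arm([
  {"x":0.016,"y":-0.006,"z":0.03,"wx":0,"wy":0,"wz":0,"jaw":0},
  {"x":0.03,"y":-0.012,"z":0.067,"wx":0,"wy":0,"wz":0,"jaw":0},
  {"x":0.044,"y":-0.012,"z":0.104,"wx":0,"wy":0,"wz":0,"jaw":0},
  {"x":0.053,"y":-0.012,"z":0.126,"wx":0,"wy":0,"wz":0,"jaw":0},
  {"x":0.053,"y":-0.012,"z":0.126,"wx":0,"wy":0,"wz":0,"jaw":0},
  {"x":0.053,"y":-0.012,"z":0.126,"wx":0,"wy":0,"wz":0,"jaw":0},
])

```text
time: 5.8
tcp_pos: [510.0, 78.1, 232.3]
eef_rot: [-0.096, 2.783, 0.02]
contact_force: [-4.3, 0.1, 10.0]
finger_gap: 16.6
grip_force: 30.0
```

Call:
jog_arm([
  {"x":0.004,"y":0,"z":0.011,"wx":0,"wy":0,"wz":0,"jaw":0},
  {"x":0.004,"y":0,"z":0.011,"wx":0,"wy":0,"wz":0,"jaw":0},
  {"x":0.004,"y":0,"z":0.011,"wx":0,"wy":0,"wz":0,"jaw":0},
])

```text
time: 6.1
tcp_pos: [510.0, 78.2, 229.6]
eef_rot: [-0.096, 2.783, 0.02]
contact_force: [-4.6, 0.1, 9.8]
finger_gap: 16.4
grip_force: 30.0
```

Call:
jog_arm([
  {"x":0.006,"y":0,"z":0.015,"wx":0,"wy":0,"wz":0,"jaw":0},
  {"x":0.006,"y":0,"z":0.015,"wx":0,"wy":0,"wz":0,"jaw":0},
  {"x":0.006,"y":0,"z":0.015,"wx":0,"wy":0,"wz":0,"jaw":0},
])

```text
time: 6.4
tcp_pos: [510.0, 78.2, 225.6]
eef_rot: [-0.096, 2.783, 0.02]
contact_force: [-3.8, 0.9, 10.5]
finger_gap: 16.6
grip_force: 30.0
```

Call:
jog_arm([
  {"x":0.003,"y":0,"z":0.008,"wx":0,"wy":0,"wz":0,"jaw":0},
  {"x":0.003,"y":0,"z":0.008,"wx":0,"wy":0,"wz":0,"jaw":0},
])

```text
time: 6.6
tcp_pos: [510.0, 78.2, 223.4]
eef_rot: [-0.096, 2.783, 0.02]
contact_force: [-3.5, 0.1, 10.9]
finger_gap: 16.7
grip_force: 30.0
```

Call:
jog_arm([
  {"x":0.003,"y":0,"z":0.008,"wx":0,"wy":0,"wz":0,"jaw":0},
  {"x":0.003,"y":0,"z":0.008,"wx":0,"wy":0,"wz":0,"jaw":0},
])

```text
time: 6.8
tcp_pos: [510.0, 78.2, 221.3]
eef_rot: [-0.096, 2.783, 0.02]
contact_force: [-4.5, 0.8, 11.0]
finger_gap: 16.6
grip_force: 30.0
```

Call:
jog_arm([
  {"x":0.003,"y":0,"z":0.008,"wx":0,"wy":0,"wz":0,"jaw":0},
  {"x":0.003,"y":0,"z":0.008,"wx":0,"wy":0,"wz":0,"jaw":0},
])

```text
time: 7.0
tcp_pos: [510.0, 78.2, 219.2]
eef_rot: [-0.096, 2.783, 0.02]
contact_force: [-4.5, -0.3, 10.8]
finger_gap: 16.6
grip_force: 30.0
```

Call:
jog_arm([
  {"x":0.0015,"y":0,"z":0.004,"wx":0,"wy":0,"wz":0,"jaw":0},
  {"x":0.0015,"y":0,"z":0.004,"wx":0,"wy":0,"wz":0,"jaw":0},
])

```text
time: 7.2
tcp_pos: [510.0, 78.1, 218.2]
eef_rot: [-0.096, 2.783, 0.02]
contact_force: [-5.2, 0.4, 11.2]
finger_gap: 16.7
grip_force: 30.0
```

Call:
jog_arm([
  {"x":0.003,"y":0,"z":0.008,"wx":0,"wy":0,"wz":0,"jaw":0},
  {"x":0.003,"y":0,"z":0.008,"wx":0,"wy":0,"wz":0,"jaw":0},
])

```text
time: 7.4
tcp_pos: [510.1, 78.1, 217.0]
eef_rot: [-0.095, 2.782, 0.02]
contact_force: [-8.8, 0.5, 16.3]
finger_gap: 16.2
grip_force: 30.0
```

Call:
jog_arm([
  {"x":0.0015,"y":0,"z":0.004,"wx":0,"wy":0,"wz":0,"jaw":0},
  {"x":0.0015,"y":0,"z":0.004,"wx":0,"wy":0,"wz":0,"jaw":0},
])

```text
time: 7.6
tcp_pos: [510.2, 78.2, 216.7]
eef_rot: [-0.096, 2.782, 0.02]
contact_force: [-12.2, -0.9, 20.5]
finger_gap: 16.4
grip_force: 30.0
```

Contact is at TCP z ≈ 217.4, so the ring top is at about 161 mm. The hook should pass through about 30 mm below contact, at TCP z ≈ 187.4. I raise it and back off along the track first.

Call:
jog_arm([
  {"x":-0.008,"y":0,"z":-0.022,"wx":0,"wy":0,"wz":0,"jaw":0},
  {"x":-0.008,"y":0,"z":-0.022,"wx":0,"wy":0,"wz":0,"jaw":0},
  {"x":-0.008,"y":-0.03,"z":-0.022,"wx":0,"wy":0,"wz":0,"jaw":0},
  {"x":-0.008,"y":-0.08,"z":-0.022,"wx":0,"wy":0,"wz":0,"jaw":0},
  {"x":-0.008,"y":-0.13,"z":-0.022,"wx":0,"wy":0,"wz":0,"jaw":0},
  {"x":-0.008,"y":-0.18,"z":-0.022,"wx":0,"wy":0,"wz":0,"jaw":0},
  {"x":-0.008,"y":-0.21,"z":-0.022,"wx":0,"wy":0,"wz":0,"jaw":0},
  {"x":-0.008,"y":-0.21,"z":-0.022,"wx":0,"wy":0,"wz":0,"jaw":0},
  {"x":-0.008,"y":-0.21,"z":-0.022,"wx":0,"wy":0,"wz":0,"jaw":0},
])

```text
time: 8.5
tcp_pos: [513.6, 24.7, 220.9]
eef_rot: [-0.095, 2.783, 0.018]
contact_force: [-5.0, -2.2, 11.6]
finger_gap: 16.4
grip_force: 30.0
```

Call:
jog_arm([
  {"x":0.014,"y":0,"z":0.037,"wx":0,"wy":0,"wz":0,"jaw":0},
  {"x":0.027,"y":0,"z":0.075,"wx":0,"wy":0,"wz":0,"jaw":0},
  {"x":0.041,"y":0,"z":0.113,"wx":0,"wy":0,"wz":0,"jaw":0},
  {"x":0.047,"y":0,"z":0.129,"wx":0,"wy":0,"wz":0,"jaw":0},
  {"x":0.047,"y":0,"z":0.129,"wx":0,"wy":0,"wz":0,"jaw":0},
  {"x":0.047,"y":0,"z":0.129,"wx":0,"wy":0,"wz":0,"jaw":0},
])

```text
time: 9.1
tcp_pos: [513.6, 25.1, 186.1]
eef_rot: [-0.096, 2.784, 0.018]
contact_force: [-6.7, -1.8, 12.2]
finger_gap: 16.3
grip_force: 30.0
```

Run:
```python
from h import *
st=get_state();print(st['contact_force'],st['torque'],st['grip_force'])
p=np.array(st['tcp_pos']);M=Rt(.35);g=p-19*M[:,2]
print(p,'seat',g+105*GX-[0,0,71], R.from_matrix(R.from_rotvec(st['eef_rot']).as_matrix().T@M).as_rotvec())
im=grab_frame('scene');cv2.imwrite('pics/s4.png',im)
cv2.imwrite('pics/c4.png',cv2.resize(im[170:250,240:340],(800,600)[:1]+(640,) and (750,600),interpolation=cv2.INTER_CUBIC))
```

```text
[-6.72794094 -1.81325308 12.23865498] [-0.17781611  0.27252583 -0.14679704] 29.992543682456017
[513.64113906  25.10573708 186.1209925 ] seat [611.89173031  31.89580714 132.96907405] [ 0.00049978  0.00661707 -0.00038831]
```

View pics/c4.png

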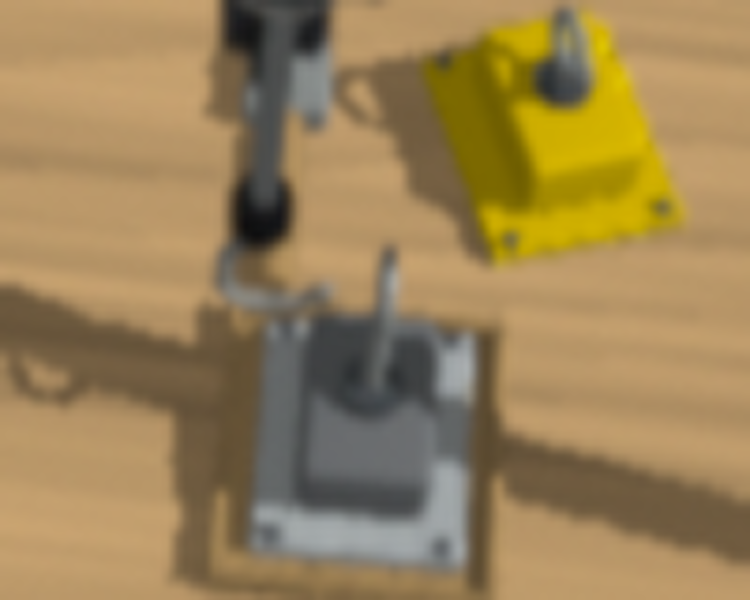

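Call:
jog_arm([
  {"x":-0.0016,"y":0.02,"z":-0.0045,"wx":0,"wy":0,"wz":0,"jaw":0},
  {"x":-0.0016,"y":0.04,"z":-0.0045,"wx":0,"wy":0,"wz":0,"jaw":0},
  {"x":-0.0016,"y":0.06,"z":-0.0045,"wx":0,"wy":0,"wz":0,"jaw":0},
  {"x":-0.0016,"y":0.07,"z":-0.0045,"wx":0,"wy":0,"wz":0,"jaw":0},
  {"x":-0.0016,"y":0.08,"z":-0.0045,"wx":0,"wy":0,"wz":0,"jaw":0},
  {"x":-0.0016,"y":0.09,"z":-0.0045,"wx":0,"wy":0,"wz":0,"jaw":0},
])

```text
time: 9.75
tcp_pos: [512.1, 47.8, 187.6]
eef_rot: [-0.096, 2.783, 0.019]
contact_force: [-5.8, -1.5, 13.0]
finger_gap: 16.2
grip_force: 30.0
```

Call:
jog_arm([
  {"x":0,"y":0.012,"z":0,"wx":0,"wy":0,"wz":0,"jaw":0},
  {"x":0,"y":0.024,"z":0,"wx":0,"wy":0,"wz":0,"jaw":0},
  {"x":0,"y":0.036,"z":0,"wx":0,"wy":0,"wz":0,"jaw":0},
])

```text
time: 10.05
tcp_pos: [511.5, 56.9, 187.6]
eef_rot: [-0.096, 2.783, 0.019]
contact_force: [-6.0, -1.1, 12.7]
finger_gap: 16.6
grip_force: 30.0
```

Call:
jog_arm([
  {"x":0,"y":0.015,"z":0,"wx":0,"wy":0,"wz":0,"jaw":0},
  {"x":0,"y":0.03,"z":0,"wx":0,"wy":0,"wz":0,"jaw":0},
  {"x":0,"y":0.045,"z":0,"wx":0,"wy":0,"wz":0,"jaw":0},
  {"x":0,"y":0.06,"z":0,"wx":0,"wy":0,"wz":0,"jaw":0},
  {"x":0,"y":0.07,"z":0,"wx":0,"wy":0,"wz":0,"jaw":0},
  {"x":0,"y":0.08,"z":0,"wx":0,"wy":0,"wz":0,"jaw":0},
  {"x":0,"y":0.083,"z":0,"wx":0,"wy":0,"wz":0,"jaw":0},
  {"x":0,"y":0.083,"z":0,"wx":0,"wy":0,"wz":0,"jaw":0},
])

```text
time: 10.85
tcp_pos: [510.1, 77.9, 187.6]
eef_rot: [-0.096, 2.783, 0.02]
contact_force: [-6.8, -0.5, 12.2]
finger_gap: 16.2
grip_force: 30.0
```

Run:
```python
from h import *
st=get_state();print(st['tcp_pos'],st['contact_force'])
im=grab_frame('scene')
cv2.imwrite('pics/c5.png',cv2.resize(im[170:250,240:340],(750,600),interpolation=cv2.INTER_CUBIC))
```

```text
[510.05818983  77.89467509 187.63934177] [-6.79264784 -0.54132946 12.22959809]
```

View pics/c5.png

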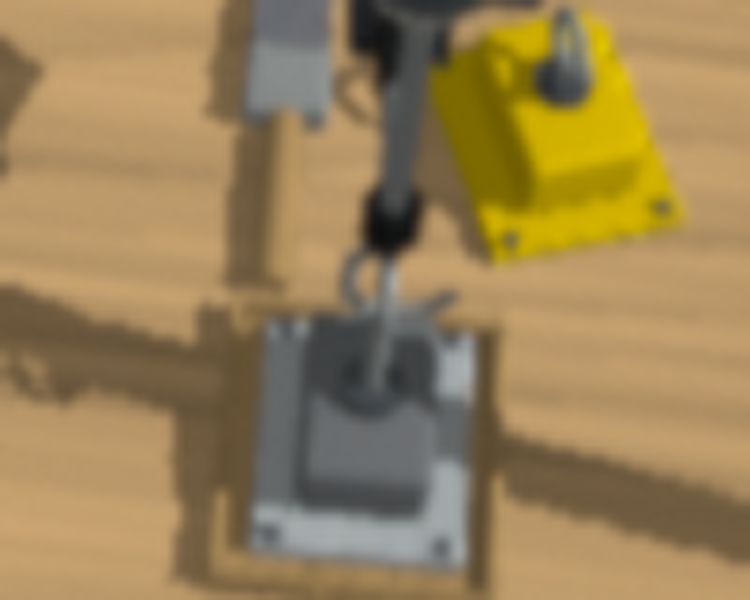

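The hook is through the ring: shank at (350,275), tip at (450,298), tamper upright. Easing up now.

Call:
jog_arm([
  {"x":-0.004,"y":0,"z":-0.011,"wx":0,"wy":0,"wz":0,"jaw":0},
  {"x":-0.008,"y":0,"z":-0.022,"wx":0,"wy":0,"wz":0,"jaw":0},
  {"x":-0.012,"y":0,"z":-0.034,"wx":0,"wy":0,"wz":0,"jaw":0},
  {"x":-0.015,"y":0,"z":-0.042,"wx":0,"wy":0,"wz":0,"jaw":0},
  {"x":-0.017,"y":0,"z":-0.047,"wx":0,"wy":0,"wz":0,"jaw":0},
  {"x":-0.019,"y":0,"z":-0.052,"wx":0,"wy":0,"wz":0,"jaw":0},
  {"x":-0.021,"y":0,"z":-0.057,"wx":0,"wy":0,"wz":0,"jaw":0},
  {"x":-0.023,"y":0,"z":-0.062,"wx":0,"wy":0,"wz":0,"jaw":0},
  {"x":-0.025,"y":0,"z":-0.067,"wx":0,"wy":0,"wz":0,"jaw":0},
  {"x":-0.026,"y":0,"z":-0.071,"wx":0,"wy":0,"wz":0,"jaw":0},
  {"x":-0.028,"y":0,"z":-0.076,"wx":0,"wy":0,"wz":0,"jaw":0},
  {"x":-0.029,"y":0,"z":-0.079,"wx":0,"wy":0,"wz":0,"jaw":0},
])

```text
time: 12.1
tcp_pos: [509.9, 77.9, 207.7]
eef_rot: [-0.096, 2.784, 0.02]
contact_force: [-1.0, 0.3, 5.6]
finger_gap: 16.3
grip_force: 30.0
```

Call:
jog_arm([
  {"x":-0.003,"y":0,"z":-0.008,"wx":0,"wy":0,"wz":0,"jaw":0},
  {"x":-0.006,"y":0,"z":-0.016,"wx":0,"wy":0,"wz":0,"jaw":0},
  {"x":-0.009,"y":0,"z":-0.024,"wx":0,"wy":0,"wz":0,"jaw":0},
  {"x":-0.012,"y":0,"z":-0.032,"wx":0,"wy":0,"wz":0,"jaw":0},
  {"x":-0.015,"y":0,"z":-0.04,"wx":0,"wy":0,"wz":0,"jaw":0},
  {"x":-0.018,"y":0,"z":-0.048,"wx":0,"wy":0,"wz":0,"jaw":0},
])

```text
time: 12.7
tcp_pos: [509.9, 77.8, 220.1]
eef_rot: [-0.096, 2.784, 0.02]
contact_force: [2.1, 1.2, 5.1]
finger_gap: 16.5
grip_force: 30.0
```

Call:
jog_arm([
  {"x":-0.003,"y":0,"z":-0.009,"wx":0,"wy":0,"wz":0,"jaw":0},
  {"x":-0.007,"y":0,"z":-0.019,"wx":0,"wy":0,"wz":0,"jaw":0},
  {"x":-0.01,"y":0,"z":-0.028,"wx":0,"wy":0,"wz":0,"jaw":0},
  {"x":-0.014,"y":0,"z":-0.038,"wx":0,"wy":0,"wz":0,"jaw":0},
  {"x":-0.017,"y":0,"z":-0.047,"wx":0,"wy":0,"wz":0,"jaw":0},
  {"x":-0.021,"y":0,"z":-0.056,"wx":0,"wy":0,"wz":0,"jaw":0},
  {"x":-0.024,"y":0,"z":-0.066,"wx":0,"wy":0,"wz":0,"jaw":0},
  {"x":-0.027,"y":0,"z":-0.075,"wx":0,"wy":0,"wz":0,"jaw":0},
  {"x":-0.031,"y":0,"z":-0.085,"wx":0,"wy":0,"wz":0,"jaw":0},
  {"x":-0.034,"y":0,"z":-0.094,"wx":0,"wy":0,"wz":0,"jaw":0},
  {"x":-0.038,"y":0,"z":-0.103,"wx":0,"wy":0,"wz":0,"jaw":0},
  {"x":-0.041,"y":0,"z":-0.113,"wx":0,"wy":0,"wz":0,"jaw":0},
])

```text
time: 13.9
tcp_pos: [509.8, 77.4, 249.6]
eef_rot: [-0.096, 2.784, 0.019]
contact_force: [6.6, 1.2, 3.6]
finger_gap: 16.6
grip_force: 30.0
```

Call:
jog_arm([
  {"x":-0.003,"y":0,"z":-0.009,"wx":0,"wy":0,"wz":0,"jaw":0},
  {"x":-0.007,"y":0,"z":-0.019,"wx":0,"wy":0,"wz":0,"jaw":0},
  {"x":-0.01,"y":0,"z":-0.028,"wx":0,"wy":0,"wz":0,"jaw":0},
  {"x":-0.014,"y":0,"z":-0.038,"wx":0,"wy":0,"wz":0,"jaw":0},
  {"x":-0.017,"y":0,"z":-0.047,"wx":0,"wy":0,"wz":0,"jaw":0},
  {"x":-0.021,"y":0,"z":-0.056,"wx":0,"wy":0,"wz":0,"jaw":0},
  {"x":-0.024,"y":0,"z":-0.066,"wx":0,"wy":0,"wz":0,"jaw":0},
  {"x":-0.027,"y":0,"z":-0.075,"wx":0,"wy":0,"wz":0,"jaw":0},
  {"x":-0.031,"y":0,"z":-0.085,"wx":0,"wy":0,"wz":0,"jaw":0},
  {"x":-0.034,"y":0,"z":-0.094,"wx":0,"wy":0,"wz":0,"jaw":0},
  {"x":-0.038,"y":0,"z":-0.103,"wx":0,"wy":0,"wz":0,"jaw":0},
  {"x":-0.041,"y":0,"z":-0.113,"wx":0,"wy":0,"wz":0,"jaw":0},
])

```text
time: 15.1
tcp_pos: [509.8, 77.4, 279.4]
eef_rot: [-0.096, 2.784, 0.019]
contact_force: [8.6, 0.4, 2.4]
finger_gap: 16.0
grip_force: 30.0
```

Call:
jog_arm([
  {"x":-0.006,"y":0,"z":-0.008,"wx":0,"wy":0,"wz":0,"jaw":0},
  {"x":-0.01,"y":0,"z":-0.016,"wx":0,"wy":0,"wz":0,"jaw":0},
  {"x":-0.014,"y":0,"z":-0.023,"wx":0,"wy":0,"wz":0,"jaw":0},
  {"x":-0.018,"y":0,"z":-0.031,"wx":0,"wy":0,"wz":0,"jaw":0},
  {"x":-0.021,"y":0,"z":-0.039,"wx":0,"wy":0,"wz":0,"jaw":0},
  {"x":-0.024,"y":0,"z":-0.047,"wx":0,"wy":0,"wz":0,"jaw":0},
  {"x":-0.027,"y":0,"z":-0.055,"wx":0,"wy":0,"wz":0,"jaw":0},
  {"x":-0.03,"y":0,"z":-0.062,"wx":0,"wy":0,"wz":0,"jaw":0},
  {"x":-0.033,"y":0,"z":-0.07,"wx":0,"wy":0,"wz":0,"jaw":0},
  {"x":-0.035,"y":0,"z":-0.076,"wx":0,"wy":0,"wz":0,"jaw":0},
  {"x":-0.036,"y":0,"z":-0.081,"wx":0,"wy":0,"wz":0,"jaw":0},
  {"x":-0.036,"y":0,"z":-0.081,"wx":0,"wy":0,"wz":0,"jaw":0},
])

```text
time: 16.3
tcp_pos: [509.9, 77.3, 300.5]
eef_rot: [-0.096, 2.788, 0.019]
contact_force: [5.5, 1.6, 2.4]
finger_gap: 16.5
grip_force: 30.0
```

Now creeping up to find the stop.

Call:
jog_arm([
  {"x":-0.001,"y":0,"z":-0.004,"wx":0,"wy":0,"wz":0,"jaw":0},
  {"x":-0.002,"y":0,"z":-0.006,"wx":0,"wy":0,"wz":0,"jaw":0},
  {"x":-0.002,"y":0,"z":-0.006,"wx":0,"wy":0,"wz":0,"jaw":0},
])

```text
time: 16.6
tcp_pos: [509.9, 77.3, 302.0]
eef_rot: [-0.096, 2.788, 0.019]
contact_force: [5.1, 0.9, 2.4]
finger_gap: 16.5
grip_force: 30.0
```

Call:
jog_arm([
  {"x":-0.001,"y":0,"z":-0.004,"wx":0,"wy":0,"wz":0,"jaw":0},
  {"x":-0.0015,"y":0,"z":-0.004,"wx":0,"wy":0,"wz":0,"jaw":0},
  {"x":-0.0015,"y":0,"z":-0.004,"wx":0,"wy":0,"wz":0,"jaw":0},
])

```text
time: 16.9
tcp_pos: [509.8, 77.3, 302.8]
eef_rot: [-0.096, 2.788, 0.019]
contact_force: [5.8, 1.5, 2.8]
finger_gap: 16.4
grip_force: 30.0
```

Call:
jog_arm([
  {"x":-0.0015,"y":0,"z":-0.004,"wx":0,"wy":0,"wz":0,"jaw":0},
  {"x":-0.0015,"y":0,"z":-0.004,"wx":0,"wy":0,"wz":0,"jaw":0},
  {"x":-0.0015,"y":0,"z":-0.004,"wx":0,"wy":0,"wz":0,"jaw":0},
])

```text
time: 17.2
tcp_pos: [509.8, 77.3, 302.9]
eef_rot: [-0.096, 2.789, 0.019]
contact_force: [8.9, 1.9, -1.9]
finger_gap: 16.2
grip_force: 30.0
```

Call:
jog_arm([
  {"x":-0.0015,"y":0,"z":-0.004,"wx":0,"wy":0,"wz":0,"jaw":0},
  {"x":-0.0015,"y":0,"z":-0.004,"wx":0,"wy":0,"wz":0,"jaw":0},
  {"x":-0.0015,"y":0,"z":-0.004,"wx":0,"wy":0,"wz":0,"jaw":0},
])

```text
time: 17.5
tcp_pos: [509.7, 77.2, 303.0]
eef_rot: [-0.096, 2.789, 0.018]
contact_force: [12.2, 1.0, -6.6]
finger_gap: 16.6
grip_force: 30.0
```

Call:
jog_arm([
  {"x":-0.004,"y":0,"z":0.004,"wx":0,"wy":0,"wz":0,"jaw":0},
  {"x":-0.0075,"y":0,"z":0.008,"wx":0,"wy":0,"wz":0,"jaw":0},
  {"x":-0.0075,"y":0,"z":0.008,"wx":0,"wy":0,"wz":0,"jaw":0},
  {"x":-0.0075,"y":0,"z":0.008,"wx":0,"wy":0,"wz":0,"jaw":0},
  {"x":-0.0075,"y":0,"z":0.008,"wx":0,"wy":0,"wz":0,"jaw":0},
  {"x":-0.0075,"y":0,"z":0.008,"wx":0,"wy":0,"wz":0,"jaw":0},
  {"x":-0.0075,"y":0,"z":0.008,"wx":0,"wy":0,"wz":0,"jaw":0},
  {"x":-0.0075,"y":0,"z":0.008,"wx":0,"wy":0,"wz":0,"jaw":0},
])

```text
time: 18.3
tcp_pos: [510.0, 77.2, 302.4]
eef_rot: [-0.096, 2.793, 0.018]
contact_force: [-6.0, -0.5, 1.8]
finger_gap: 16.5
grip_force: 30.0
```

Run:
```python
from h import *
im=grab_frame('scene')
cv2.imwrite('pics/s6.png',im);cv2.imwrite('pics/c6.png',cv2.resize(im[110:260,200:400],(800,600),interpolation=cv2.INTER_CUBIC))
```

```text
(no output)
```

View pics/c6.png

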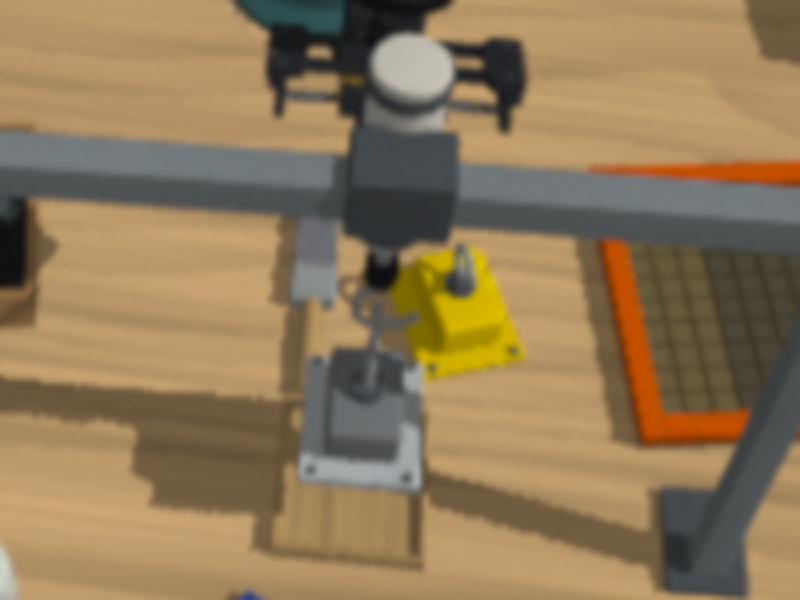

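The tamper hangs from the hook above the tray, upright (tamper at 362,420; tray floor seen below it). I trim the residual force, let it settle, then open.

Call:
jog_arm([
  {"x":0.0025,"y":0,"z":-0.0035,"wx":0,"wy":0,"wz":0,"jaw":0},
  {"x":0.0025,"y":0,"z":-0.0035,"wx":0,"wy":0,"wz":0,"jaw":0},
  {"x":0.0025,"y":0,"z":-0.0035,"wx":0,"wy":0,"wz":0,"jaw":0},
  {"x":0.0025,"y":0,"z":-0.0035,"wx":0,"wy":0,"wz":0,"jaw":0},
  {"x":0.0025,"y":0,"z":-0.0035,"wx":0,"wy":0,"wz":0,"jaw":0},
  {"x":0.0025,"y":0,"z":-0.0035,"wx":0,"wy":0,"wz":0,"jaw":0},
])

```text
time: 18.95
tcp_pos: [510.0, 77.3, 303.0]
eef_rot: [-0.096, 2.792, 0.018]
contact_force: [-3.7, 0.0, -5.4]
finger_gap: 16.1
grip_force: 30.0
```

Call:
jog_arm([
  {"x":0,"y":0,"z":0,"wx":0,"wy":0,"wz":0,"jaw":0.22},
  {"x":0,"y":0,"z":0,"wx":0,"wy":0,"wz":0,"jaw":0.25},
  {"x":0,"y":0,"z":0,"wx":0,"wy":0,"wz":0,"jaw":0.3},
  {"x":0,"y":0,"z":0,"wx":0,"wy":0,"wz":0,"jaw":0.4},
  {"x":0,"y":0,"z":0,"wx":0,"wy":0,"wz":0,"jaw":0.55},
  {"x":0,"y":0,"z":0,"wx":0,"wy":0,"wz":0,"jaw":0.7},
  {"x":0,"y":0,"z":0,"wx":0,"wy":0,"wz":0,"jaw":0.7},
  {"x":0,"y":0,"z":0,"wx":0,"wy":0,"wz":0,"jaw":0.7},
  {"x":0,"y":0,"z":0,"wx":0,"wy":0,"wz":0,"jaw":0.7},
  {"x":0,"y":0,"z":0,"wx":0,"wy":0,"wz":0,"jaw":0.7},
])

```text
time: 19.95
tcp_pos: [510.9, 77.4, 304.3]
eef_rot: [-0.096, 2.789, 0.018]
contact_force: [0.3, -0.2, -0.0]
finger_gap: 62.1
grip_force: 0.0
```

Call:
jog_arm([
  {"x":0,"y":0,"z":-0.06,"wx":0,"wy":0,"wz":0,"jaw":0.7},
  {"x":0,"y":0,"z":-0.15,"wx":0,"wy":0,"wz":0,"jaw":0.7},
  {"x":0,"y":0,"z":-0.27,"wx":0,"wy":0,"wz":0,"jaw":0.7},
  {"x":0,"y":0,"z":-0.4,"wx":0,"wy":0,"wz":0,"jaw":0.7},
  {"x":0,"y":0,"z":-0.48,"wx":0,"wy":0,"wz":0,"jaw":0.7},
  {"x":0,"y":0,"z":-0.48,"wx":0,"wy":0,"wz":0,"jaw":0.7},
  {"x":0,"y":0,"z":-0.48,"wx":0,"wy":0,"wz":0,"jaw":0.7},
  {"x":0,"y":0,"z":-0.48,"wx":0,"wy":0,"wz":0,"jaw":0.7},
  {"x":0,"y":0,"z":-0.48,"wx":0,"wy":0,"wz":0,"jaw":0.7},
  {"x":0,"y":0,"z":-0.48,"wx":0,"wy":0,"wz":0,"jaw":0.7},
  {"x":0,"y":0,"z":-0.48,"wx":0,"wy":0,"wz":0,"jaw":0.7},
  {"x":0,"y":0,"z":-0.48,"wx":0,"wy":0,"wz":0,"jaw":0.7},
])

```text
time: 21.15
tcp_pos: [469.8, 74.4, 416.6]
eef_rot: [-0.096, 2.789, 0.018]
contact_force: [0.2, 0.2, 0.1]
finger_gap: 61.5
grip_force: 0.0
```

Run:
```python
from h import *
f=[]
for i in range(10):f.append(grab_frame('scene')[110:260,200:400].astype(int))
st=get_state();print(st['tcp_pos'],st['contact_force'],st['time'],st['finger_gap'])
o=cv2.imread('pics/s6.png')[110:260,200:400].astype(int)
print([int((abs(a-f[0]).max(2)>40).sum()) for a in f],(abs(f[-1]-o).max(2)[40:]>40).sum())
cv2.imwrite('pics/c7.png',cv2.resize(f[-1].astype('uint8'),(800,600),interpolation=cv2.INTER_CUBIC))
```

```text
[469.76396047  74.40678592 417.11767689] [ 0.16739675 -0.00833994  0.24815157] 21.65 61.507955238502234
[0, 0, 0, 0, 0, 0, 0, 0, 0, 0] 56
```

View pics/c7.png

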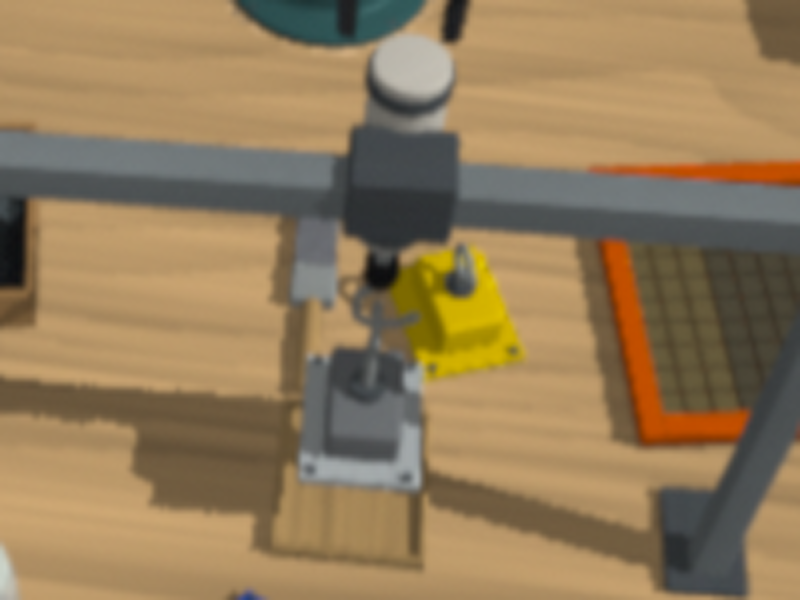

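It hangs still and upright with the gripper clear (no change over 10 frames). A short extra settle, then I hand in.

Call:
jog_arm([
  {"x":0,"y":0,"z":0,"wx":0,"wy":0,"wz":0,"jaw":0.7},
  {"x":0,"y":0,"z":0,"wx":0,"wy":0,"wz":0,"jaw":0.7},
  {"x":0,"y":0,"z":0,"wx":0,"wy":0,"wz":0,"jaw":0.7},
  {"x":0,"y":0,"z":0,"wx":0,"wy":0,"wz":0,"jaw":0.7},
  {"x":0,"y":0,"z":0,"wx":0,"wy":0,"wz":0,"jaw":0.7},
  {"x":0,"y":0,"z":0,"wx":0,"wy":0,"wz":0,"jaw":0.7},
  {"x":0,"y":0,"z":0,"wx":0,"wy":0,"wz":0,"jaw":0.7},
  {"x":0,"y":0,"z":0,"wx":0,"wy":0,"wz":0,"jaw":0.7},
  {"x":0,"y":0,"z":0,"wx":0,"wy":0,"wz":0,"jaw":0.7},
  {"x":0,"y":0,"z":0,"wx":0,"wy":0,"wz":0,"jaw":0.7},
])

```text
time: 22.65
tcp_pos: [469.7, 74.4, 417.0]
eef_rot: [-0.096, 2.789, 0.018]
contact_force: [-0.1, 0.8, -0.4]
finger_gap: 61.5
grip_force: 0.0
```

```bash
python3 -c "
from rig import close_job;print(close_job())"
```

```text
the job is handed in; nothing more can be done
None
```

The aluminium tamper hangs upright and still from the fully retracted hook, with the gripper let go and clear; I handed the job in at about 22.7 s of the 59 s allowed, and no verdict came back.

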